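# Push the tall carton home along its roller lane

## Robot

A 6-joint arm with a two-finger parallel gripper is mounted at the origin on a cart in front of the work surface, level with it; the furniture and walls round the work are solid. World frame = base frame: x ahead of the robot, y to its left, z up, the work surface at z = 0. Lengths are in mm, angles in degrees, forces in N, time in s.
With the tool pointing down it reaches from about 250 to 725 mm from the base axis. Payload 4 kg.
Tool frame: the origin (TCP) lies at the very end of the fingers, on their centre line; the grasp point (between the pads) lies arm.grip_depth behind it (arm.grip_depth is the distance from the TCP to the grasp point, in mm); x points along the fingers, y is the direction in which the jaws open and shut, and the axes are right-handed (so a half turn about x gives the same grasp; the last joint's range is limited). The gripper opens to 85 mm and grips with 20 to 120 N. Pads are 22 mm wide; open, the fingers measure 114 mm over their backs; the gripper's body (76 mm by 85 mm) begins 54 mm behind the grasp point. The pads swing forward as they close: fully open they stand 13 mm farther back than shut.
Start: joints at [72.766, 13.785, 0.286, 76.501, 0, 90], TCP at [148.14, 477.55, 231.306] pointing down, gripper open.
Joint ranges: [-155.79, 155.79], [-60.16, 107.12], [-62.33, 73.08], [-114, 123.19], [-81.49, 82.49], [-180, 180]. Speed limits (degrees/s): [159.86, 159.86, 180, 180, 180, 180].

## Interface

Orientations are given as a 3x3 rotation matrix whose columns are the frame's x, y, z axes.
In Python, from workcell import monitor, cams, job_done, arm gives the robot as it stands. The module is installed in compiled form; this text tells all that it offers.
- The arm moves only by the shell command python3 -m inch 'ROWS' [FORCE]. ROWS is JSON, a list that holds one entry, the list of rows, each a list of 7 numbers: the shift along the tool's x, y, z in mm, then the turn, a rotation vector about the tool's x, y, z in degrees, then the opening, from -1 (shut) to 1 (fully open), so that 0 is half open. A call has 1 to 8 rows; each row shifts and turns the commanded pose from where the row before left it, along the tool's axes as they then stand; what a row does not reach is not made up. A row lasts 1/8 s, in which the tool goes at most 62.5 mm and 10.7 degrees, less where a joint would pass 70% of its speed; a pose out of reach is approached as far as the arm can. A call with a gripper value outside its range is refused whole. The fingers move at their own pace and stop on an object; FORCE is the grip in N (left out, the last holds). Time passes only in rows, so rows that do not move let the fingers close. It gives the time, the measured TCP pose, the force and the opening at its end, in the units of the state.
- monitor.get_obs(): the state, without advancing time (a new reading comes with each control period).
- cams.camera(name): name is "scene" or "side" or "wrist"; returns a dict with "img" (480x640x3 uint8, red, green, blue), "fx", "fy", "cx", "cy" (pixels), "distortion" ([k1, k2, p1, p2, k3] as OpenCV has them; the pictures are not rectified), "origin" and "rotation" of the camera in the world. Camera axes: x right, y down, z forward; pixel columns grow to the right and rows downward; lengths in mm; the calibration is good to about 2 mm. A picture is of the moment at which its call begins. There is no depth.
- job_done(): hands the job in, once; it reports no verdict.
The state is a dict: "clock": time; "joints": joint angles; "joint_vel": joint speeds; "joint_torque": joint torques, N m; "position": TCP position; "tool_rot": TCP orientation; "force": force on the tool from outside, world axes, zero at the start; "wrist_torque": the same for the moment, N m; "grip_width": opening from 0.0 (shut) to 1.0 (fully open).
Only numpy, scipy, OpenCV 4.12 (cv2) and the standard library are available. Lean on these libraries where they do the work, as an engineer would, in place of code of your own. Each camera call takes 0.05 s, during which the arm holds its last target.

## Task

Two cartons wait on the rollers of the two-lane roller tray on the worktop. Push the taller one along its rollers, without lifting it off the tray, until it is fully home in the wooden bay at the end of its lane, against the bay's end wall; then let go of it. Leave the lower carton where it is.

Things in the scene. Friction and masses are not known exactly. Their poses are not given: they have to be found in the camera images.
- tall_carton: The carton to push: brown card box, rigid, 150 mm long (x, along the lane), 75 mm wide (y), 92 mm tall (z), about 0.3 kg. Origin: centre of its underside. It stands on the rollers of either lane (varies), 165 to 260 mm short of that lane's home point, +x towards the bay. The rollers turn with slight friction: it stops soon after the pushing stops.
- low_carton: The carton to leave alone: white card box, 150 mm long (x), 75 mm wide, 58 mm tall, on the rollers of the other lane. Origin at the centre of its underside.
- roller_tray: Fixed tray 454 x 217 mm, origin on the worktop. Its +x is the push direction, to the robot's left within 7 degrees. Lanes at y = +53 (near the robot) and -53 mm. x = -224 to 74 mm: free-turning 16 mm rollers, tops 30 mm above the worktop, between guide rails 87 mm apart, tops at 42 mm. x = 80 to 210 mm: wooden bays. The entry end (x = -232 mm) has no wall, so a tool can stand behind a carton.
- home_near (a point): On the floor of the bay nearer the robot: where the centre of a carton's underside lies when fully home, 28.5 mm above the worktop, 75 mm before the bay's end wall. Axes as the tray's. Bay side walls are 91 mm apart, tops 74.5 mm above the worktop; end wall top at 84 mm. A carton that is home stands 20 mm out of the side walls.
- home_far (a point): The same point in the bay farther from the robot.

How it is judged (in metres and radians):
At the end, for the whole second after the job is handed in: The tall carton stands upright and at rest on the floor of its lane's bay, its end within 15 mm of the bay's end wall, within 15 mm of the lane's centre line and 10 degrees of its direction, untouched; the low carton is within 30 mm of where it started (((x of tall_carton in the frame of home_near between -0.015 and 0.01 m and y of tall_carton in the frame of home_near between -0.015 and 0.015 m and z of tall_carton in the frame of home_near between -0.01 and 0.01 m) or (x of tall_carton in the frame of home_far between -0.015 and 0.01 m and y of tall_carton in the frame of home_far between -0.015 and 0.015 m and z of tall_carton in the frame of home_far between -0.01 and 0.01 m)) and angle between tall_carton's own z axis and vertical below 0.1 rad and angle between the x axis of tall_carton and the x axis of roller_tray, either way round below 0.17 rad and linear speed of tall_carton below 0.02 m/s and distance of low_carton from where it was at the start of the episode below 0.03 m).
It fails at once if the tall carton is lifted more than 20 mm off the rollers (z of tall_carton in the frame of roller_tray above 0.05 m).
It fails at once if the tall carton is tipped by more than 20 degrees (angle between tall_carton's own z axis and vertical above 0.35 rad).
It fails at once if the low carton is moved by more than 30 mm (distance of low_carton from where it was at the start of the episode above 0.03 m).
It also fails if it takes over 34 s, if anything falls off the work surface, if the arm or the gripper's body presses on something with over 40 N, if the wrist force passes 120 N, or if a joint passes its speed limit or range.

## Working session

There is one attempt and no reset: what is moved stays moved. The work goes in short steps, Python scripts to look and compute and a shell command to move; the robot and the scene stay as the last step left them, time stands still between calls to the robot, and variables do not carry over. Pictures are saved under pics/ and viewed, and the job is handed in when it is done.

```bash
mkdir -p pics; ls
python3 - <<'E'
from workcell import monitor,cams,arm
import cv2
o=monitor.get_obs();print({k:o[k] for k in('clock','position','tool_rot','force','grip_width')},arm.grip_depth)
for n in('scene','side','wrist'):
    c=cams.camera(n);cv2.imwrite(f'pics/{n}0.png',c['img'][:,:,::-1]);print(n,c['origin'],c['rotation'],c['fx'],c['distortion'])
E
```

```text
pics
{'clock': 0.0, 'position': array([147.92437463, 476.95455794, 230.39862685]), 'tool_rot': array([[-6.66972939e-04,  2.96247140e-01,  9.55111086e-01],
       [-2.00628779e-03,  9.55108980e-01, -2.96247887e-01],
       [-9.99997765e-01, -2.11381703e-03, -4.26748243e-05]]), 'force': array([ 0.28307342, -0.58589339,  0.64367913]), 'grip_width': 0.9995275976648997} 18.700000000000003
scene [-75.65119181 492.39469162 500.0491758 ] [[-0.67219292 -0.36094758  0.64643138]
 [-0.74036358  0.33276676 -0.58406168]
 [-0.00429523 -0.87119638 -0.4909159 ]] 596.1256600726825 [-0.04034988  0.          0.          0.          0.        ]
side [213.73087404 608.11242794 500.44115776] [[-0.9120051  -0.2251403   0.34286811]
 [-0.41005897  0.48022968 -0.77539093]
 [ 0.00991631 -0.84775663 -0.53029272]] 609.088433147492 [-0.16695206  0.          0.          0.          0.        ]
wrist [ 66.67914392 502.78752039 374.47445532] [[ 0.29775683  0.90254709  0.311046  ]
 [ 0.95463919 -0.28075368 -0.09920373]
 [-0.00220873  0.3264753  -0.94520315]] 344.7906771055619 [0.01327683 0.         0.         0.         0.        ]
```

View pics/scene0.png

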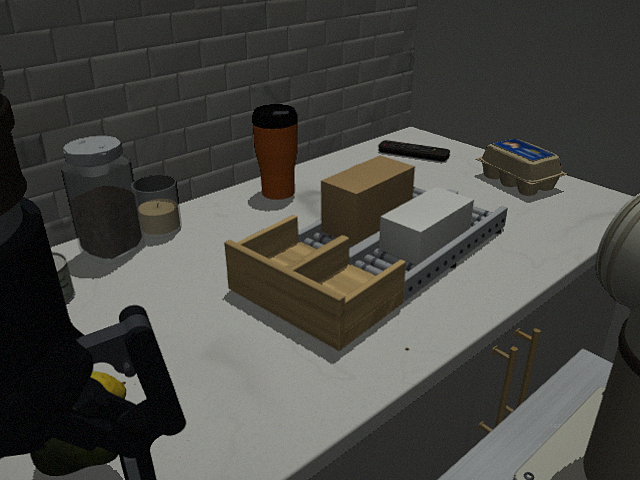

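View pics/side0.png

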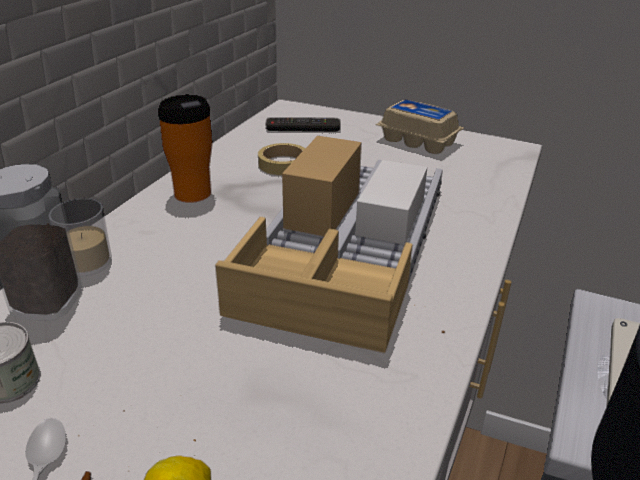

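View pics/wrist0.png

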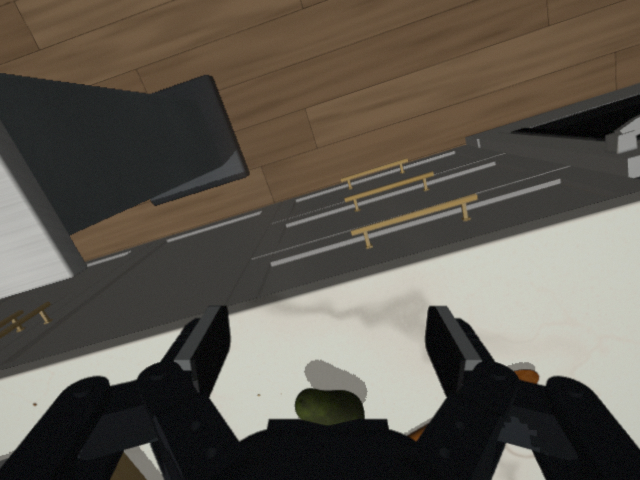

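```bash
cat > h.py <<'E'
import numpy as np,cv2
from workcell import cams
def ray(c,px,z):
    K=np.array([[c['fx'],0,c['cx']],[0,c['fy'],c['cy']],[0,0,1.]])
    u=cv2.undistortPoints(np.array(px,float).reshape(-1,1,2),K,np.array(c['distortion'],float))[:,0]
    d=np.c_[u,np.ones(len(u))]@np.array(c['rotation']).T;o=np.array(c['origin'])
    return o+d*((z-o[2])/d[:,2])[:,None]
def proj(c,P):
    K=np.array([[c['fx'],0,c['cx']],[0,c['fy'],c['cy']],[0,0,1.]]);R=np.array(c['rotation']).T
    return cv2.projectPoints(np.array(P,float),cv2.Rodrigues(R)[0],-R@np.array(c['origin']),K,np.array(c['distortion'],float))[0][:,0]
E
python3 - <<'E'
from h import *
for n,box in(('scene',(220,140,520,350)),('side',(210,120,460,350))):
    c=cams.camera(n);im=c['img'];x0,y0,x1,y1=box
    cr=cv2.resize(im[y0:y1,x0:x1],None,fx=2.6,fy=2.6,interpolation=cv2.INTER_CUBIC)
    cv2.imwrite(f'pics/{n}1.png',cr[:,:,::-1])
    for p in ([(370,175),(370,210),(430,208)] if n=='scene' else [(330,160),(310,195),(395,180)]): print(n,p,im[p[1],p[0]])
    for s in ([(370,175),(430,208)] if n=='scene' else [(330,160),(395,180)]):
        b=cv2.medianBlur(im,5).copy();m=np.zeros((482,642),np.uint8)
        cv2.floodFill(b,m,s,(0,0,0),(13,)*3,(13,)*3,4|(255<<8)|cv2.FLOODFILL_MASK_ONLY|cv2.FLOODFILL_FIXED_RANGE)
        m=cv2.morphologyEx(m[1:-1,1:-1],cv2.MORPH_OPEN,np.ones((5,5)))
        k=max(cv2.findContours(m,0,2)[0],key=cv2.contourArea)
        a=cv2.approxPolyDP(cv2.convexHull(k),5,True)[:,0]
        z=122 if s[0] in(370,330) else 88
        P=ray(c,a,z);print(n,z,a.tolist(),cv2.contourArea(k),P[:,:2].round(1).tolist(),np.linalg.norm(P-np.roll(P,-1,0),axis=1).round(1))
E
```

```text
scene (370, 175) [126 103  69]
scene (370, 210) [56 47 32]
scene (430, 208) [156 157 150]
scene 122 [[407, 164], [358, 192], [327, 182], [376, 157]] 1484.5 [[525.3, -234.3], [501.6, -94.6], [561.1, -85.4], [582.7, -219.3]] [141.7  60.2 135.6  59.3]
scene 88 [[569, 243], [550, 283], [350, 426], [294, 430], [103, 325], [89, 308], [100, 280], [181, 204], [407, 128], [482, 149], [559, 210]] 41786.0 [[231.7, -245.1], [197.3, -132.5], [198.4, 216.6], [229.1, 257.3], [495.1, 318.9], [537.9, 317.2], [587.4, 281.5], [712.6, 91.1], [713.2, -453.7], [531.7, -465.9], [294.3, -330.8]] [117.8 349.1  51.  273.   42.9  61.  227.9 544.7 181.9 273.1 106.1]
side (330, 160) [159 128  92]
side (310, 195) [82 64 45]
side (395, 180) [190 184 185]
side 122 [[357, 142], [331, 180], [286, 173], [316, 137]] 1914.5 [[514.7, -230.1], [499.8, -89.8], [565.8, -82.9], [581.1, -220.5]] [141.2  66.4 138.5  67.1]
side 88 [[537, 144], [495, 294], [431, 479], [0, 479], [0, 414], [106, 217], [277, 101]] 97488.5 [[252.5, -444.4], [246.3, 29.7], [247.0, 298.6], [561.0, 455.3], [615.4, 403.0], [761.0, 79.6], [761.7, -432.4]] [474.2 268.9 350.9  75.5 354.6 512.1 509.3]
```

View pics/scene1.png

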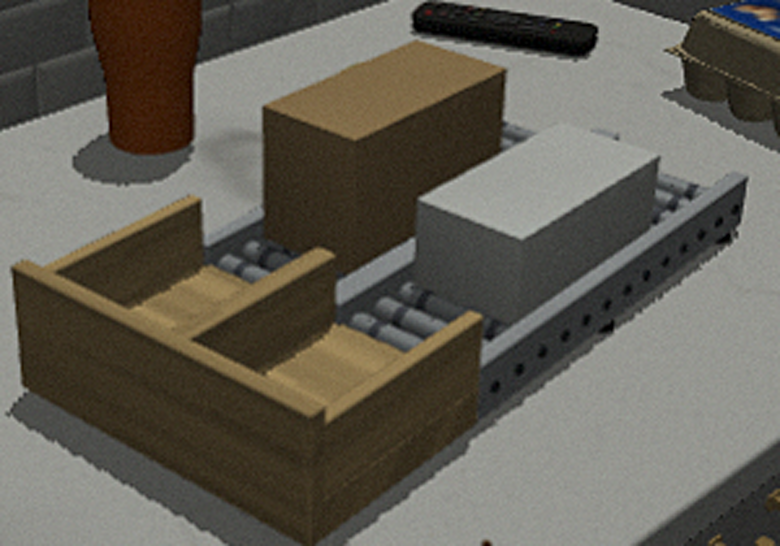

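View pics/side1.png

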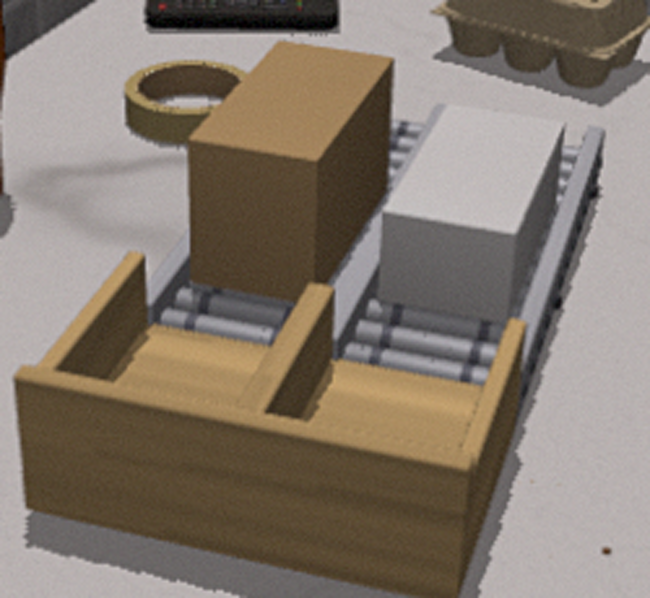

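Run:
```python
from h import *
D={'scene':((220,140),[[(264,107),(357,139),(506,71),(417,41)],[(418,202),(522,240),(659,158),(562,123)],[(13,265),(323,417)]]),
'side':((210,120),[[(189,143),(317,159),(393,58),(281,42)],[(383,212),(515,233),(565,124),(442,107)],[(18,370),(472,468)]])}
for n,(o,L) in D.items():
    c=cams.camera(n)
    for z,p in zip((122,88,84),L):
        P=ray(c,(np.array(p)+.5)/2.6-.5+o,z)
        d=np.roll(P,-1,0)-P
        print(n,z,P[:,:2].round(1).tolist(),np.linalg.norm(d,axis=1).round(1),np.degrees(np.arctan2(d[:,1],d[:,0])).round(1),P.mean(0).round(1))
```

```text
scene 122 [[570.6, -81.8], [499.7, -90.6], [508.4, -233.2], [582.9, -229.7]] [ 71.5 142.9  74.5 148.5] [-172.9  -86.5    2.7   94.7] [ 540.4 -158.8  122. ]
scene 88 [[465.4, -107.6], [394.4, -116.3], [405.5, -260.4], [479.1, -257.7]] [ 71.6 144.5  73.7 150.7] [-173.   -85.6    2.1   95.2] [ 436.1 -185.5   88. ]
scene 84 [[569.0, 104.5], [350.1, 79.2]] [220.4 220.4] [-173.4    6.6] [459.6  91.9  84. ]
side 122 [[567.9, -75.9], [498.0, -87.7], [509.3, -232.8], [580.5, -226.1]] [ 70.9 145.5  71.6 150.8] [-170.4  -85.6    5.4   94.8] [ 538.9 -155.6  122. ]
side 88 [[466.2, -106.8], [394.0, -115.4], [405.5, -259.7], [481.5, -249.6]] [ 72.7 144.7  76.6 143.5] [-173.2  -85.4    7.6   96.1] [ 436.8 -182.9   88. ]
side 84 [[568.0, 102.1], [352.5, 83.4]] [216.2 216.2] [-175.    5.] [460.2  92.8  84. ]
```

```bash
python3 - <<'E'
from h import *
c=cams.camera('side');print(ray(c,[(380,125),(462,130),(430,150),(188,195),(210,185)],0).round(0).tolist(), ray(c,[(395,105)],60).round())
E
python3 -m inch '[[[0,0,0,9.7,0,0,-0.2],[0,0,0,9.7,0,0,-0.2],[0,0,0,9.7,0,0,-0.2],[0,0,0,9.7,0,0,-0.2],[0,0,0,9.7,0,0,-0.2],[0,0,0,9.5,0,0,-0.2],[0,0,0,9.5,0,0,-0.2],[0,0,0,0,0,0,-0.2]]]'
python3 -c "
from workcell import monitor
print(monitor.get_obs()['tool_rot'].round(3),monitor.get_obs()['joints'])"
```

```text
[[600.0, -613.0, 0.0], [426.0, -669.0, 0.0], [463.0, -529.0, 0.0], [796.0, -155.0, 0.0], [782.0, -204.0, 0.0]] [[ 562. -591.   60.]]
clock: 1.4
position: [148.1, 477.5, 231.3]
tool_rot: [[-0.0, 0.996, 0.094], [0.0, 0.094, -0.996], [-1.0, -0.0, -0.0]]
force: [-0.4, -0.7, -0.6]
grip_width: 0.399
[[-0.     0.996  0.094]
 [ 0.     0.094 -0.996]
 [-1.    -0.    -0.   ]] [7.27654304e+01 1.37833439e+01 2.83988703e-01 7.65005325e+01
 1.20349685e-03 1.57390546e+02]
```

```bash
python3 -m inch '[[[0,20.5,49,0,0,0,-0.2],[0,20.5,49,0,0,0,-0.2],[0,20.5,49,0,0,0,-0.2],[0,20.5,49,0,0,0,-0.2],[0,20.5,49,0,0,0,-0.2],[0,20.5,49,0,0,0,-0.2],[0,20.5,49,0,0,0,-0.2],[0,20.5,49,0,0,0,-0.2]]]'
python3 -m inch '[[[0,20.5,49,0,0,0,-0.2],[0,20.5,49,0,0,0,-0.2],[0,20.5,49,0,0,0,-0.2],[0,20.5,49,0,0,0,-0.2],[0,20.5,49,0,0,0,-0.2],[0,20.5,49,0,0,0,-0.2],[0,20.5,49,0,0,0,-0.2],[0,20.5,49,0,0,0,-0.2]]]'
python3 -c "
from workcell import monitor
o=monitor.get_obs();print(o['tool_rot'].round(3),o['joints'],o['position'])"
```

```text
clock: 2.4
position: [348.1, 100.7, 231.7]
tool_rot: [[0.001, 0.995, 0.095], [0.001, 0.095, -0.995], [-1.0, 0.001, -0.0]]
force: [2.0, 0.2, 1.2]
grip_width: 0.397
clock: 3.4
position: [547.4, -274.7, 231.3]
tool_rot: [[0.0, 0.996, 0.095], [0.0, 0.095, -0.996], [-1.0, 0.0, -0.0]]
force: [0.5, 0.1, 0.3]
grip_width: 0.405
[[ 0.     0.996  0.095]
 [ 0.     0.095 -0.996]
 [-1.     0.    -0.   ]] [-2.66560572e+01  2.69249102e+01  1.92455526e+01  8.23052172e+01
  1.09004652e-02  5.79086137e+01] [ 547.37767416 -274.71188159  231.25246948]
```

Take a look before lowering.

Run:
```python
from h import *
for n in('wrist','side'):
    c=cams.camera(n);cv2.imwrite(f'pics/{n}2.png',c['img'][:,:,::-1])
```

```text
(no output)
```

View pics/wrist2.png

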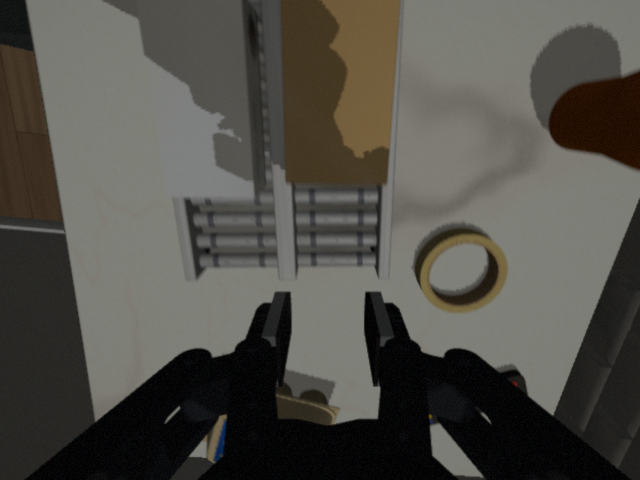

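View pics/side2.png

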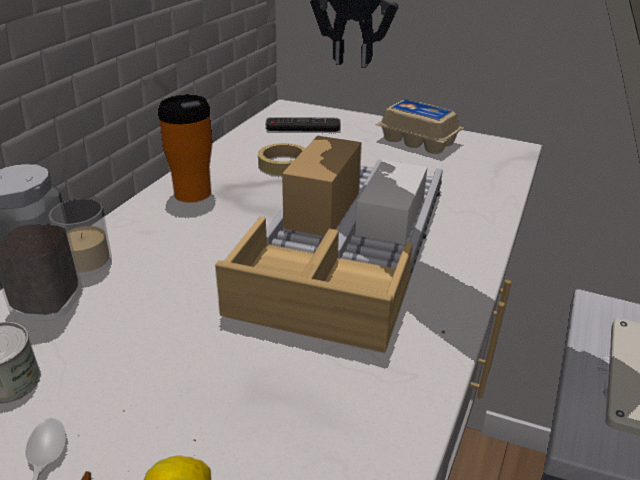

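Run:
```python
from h import *
c=cams.camera('wrist')
print(ray(c,[(287,183),(388,181),(283,3),(401,3)],122).round(1).tolist(),ray(c,[(187,280),(390,277),(403,3)],42).round(1).tolist())
from workcell import monitor;print(monitor.get_obs()['position'])
```

```text
[[514.0, -240.7, 122.0], [587.2, -232.7, 122.0], [506.0, -129.1, 122.0], [578.9, -122.7, 122.0]] [[405.4, -368.7, 42.0], [619.2, -346.0, 42.0], [593.0, -100.2, 42.0]]
[ 546.94501837 -275.16376892  229.36955547]
```

```bash
python3 -m inch '[[[30,1,0,0,0,0,-0.2],[40,1,0,0,0,0,-0.2],[40,1,0,0,0,0,-0.2],[30,0,0,0,0,0,-0.2],[20,0,0,0,0,0,-0.2],[0,0,0,0,0,0,-0.2]]]'
python3 - <<'E'
from h import *
for n in('wrist','side'):
    c=cams.camera(n);cv2.imwrite(f'pics/{n}3.png',c['img'][:,:,::-1])
E
```

```text
clock: 4.3
position: [547.9, -270.9, 69.9]
tool_rot: [[-0.004, 0.996, 0.094], [0.002, 0.094, -0.996], [-1.0, -0.004, -0.003]]
force: [-0.3, 0.2, -0.1]
grip_width: 0.398
```

View pics/wrist3.png

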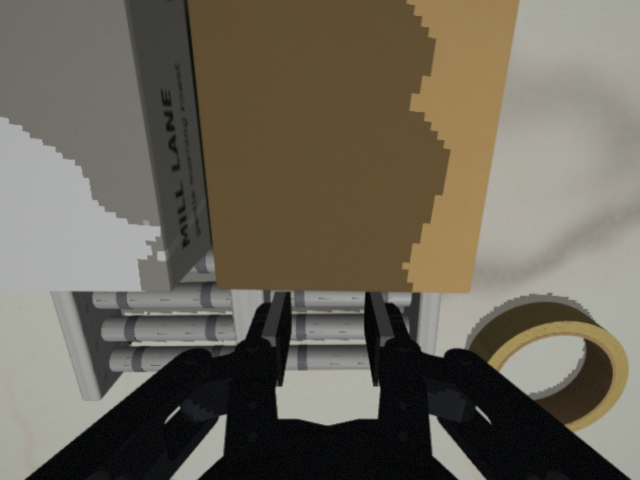

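View pics/side3.png

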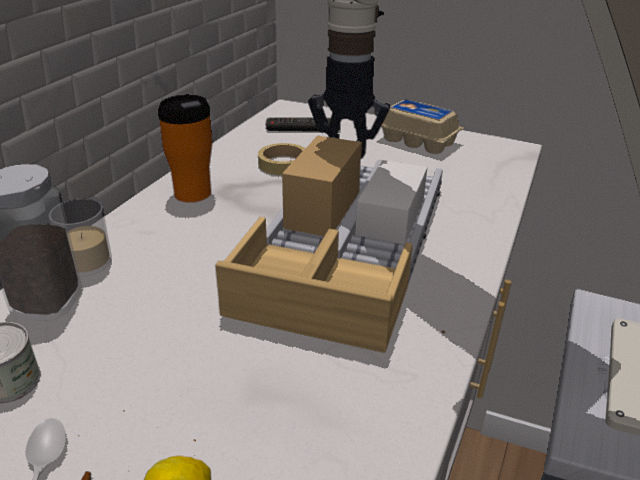

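```bash
python3 -m inch '[[[0,2,-5,0,0,0,-0.2],[0,1.5,-6,0,0,0,-0.2],[0,0,-5,0,0,0,-0.2],[0,0,-4,0,0,0,-0.2],[0,0,-4,0,0,0,-0.2],[0,0,-4,0,0,0,-0.2],[0,0,-4,0,0,0,-0.2],[0,0,-4,0,0,0,-0.2]]]'
python3 - <<'E'
from h import *
for n in('wrist','side'):
    c=cams.camera(n);cv2.imwrite(f'pics/{n}4.png',c['img'][:,:,::-1])
E
```

```text
clock: 5.4
position: [549.8, -236.5, 71.3]
tool_rot: [[-0.0, 0.996, 0.092], [-0.0, 0.092, -0.996], [-1.0, -0.0, 0.0]]
force: [-0.8, -0.3, -1.2]
grip_width: 0.405
```

View pics/wrist4.png

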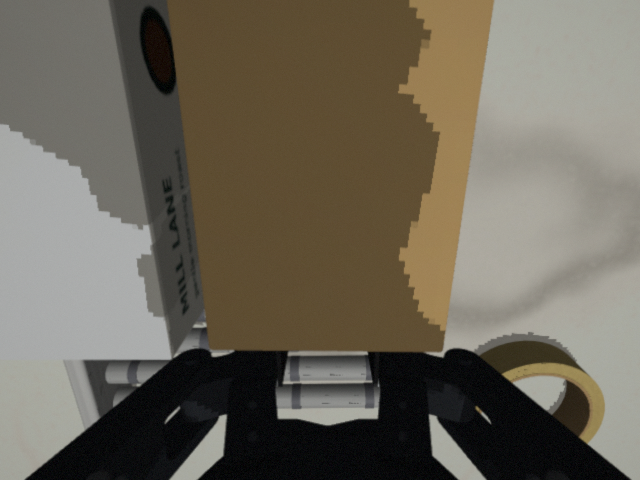

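View pics/side4.png

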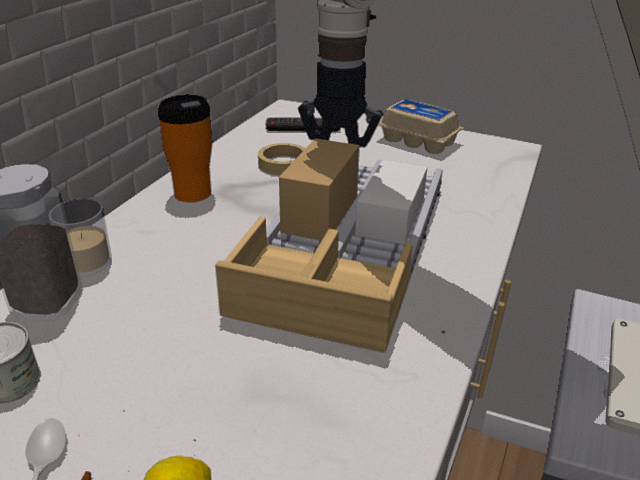

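```bash
python3 -m inch '[[[0,0,-6,0,0,0,-0.2],[0,0,-8,0,0,0,-0.2],[0,0,-8,0,0,0,-0.2],[0,0,-8,0,0,0,-0.2],[0,0,-8,0,0,0,-0.2],[0,0,-8,0,0,0,-0.2],[0,0,-7,0,0,0,-0.2],[0,0,-7,0,0,0,-0.2]]]'
python3 -m inch '[[[0,0,-7,0,0,0,-0.2],[0,0,-7,0,0,0,-0.2],[0,0,-7,0,0,0,-0.2],[0,0,-7,0,0,0,-0.2],[0,0,-7,0,0,0,-0.2],[0,0,-7,0,0,0,-0.2],[0,0,-7,0,0,0,-0.2],[0,0,-5,0,0,0,-0.2]]]'
python3 - <<'E'
from h import *
for n in('wrist','side'):
    c=cams.camera(n);cv2.imwrite(f'pics/{n}5.png',c['img'][:,:,::-1])
E
```

```text
clock: 6.5
position: [544.3, -176.3, 71.3]
tool_rot: [[-0.0, 0.996, 0.092], [0.0, 0.092, -0.996], [-1.0, -0.0, -0.0]]
force: [-0.8, -1.5, 0.6]
grip_width: 0.404
clock: 7.5
position: [539.3, -122.8, 71.3]
tool_rot: [[-0.0, 0.996, 0.092], [-0.0, 0.092, -0.996], [-1.0, -0.0, 0.0]]
force: [0.9, -2.5, 0.1]
grip_width: 0.401
```

View pics/wrist5.png

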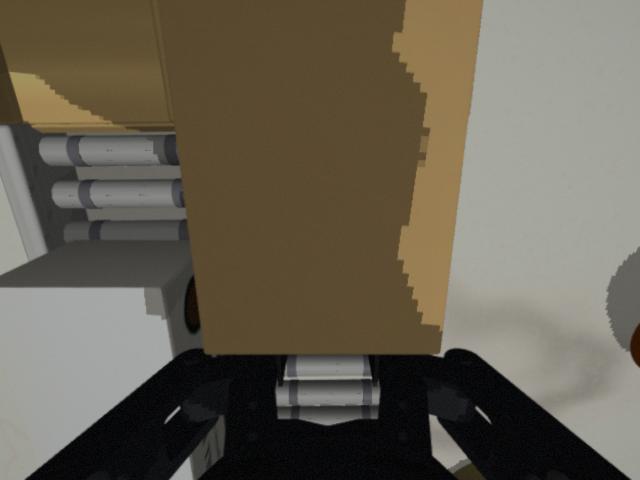

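View pics/side5.png

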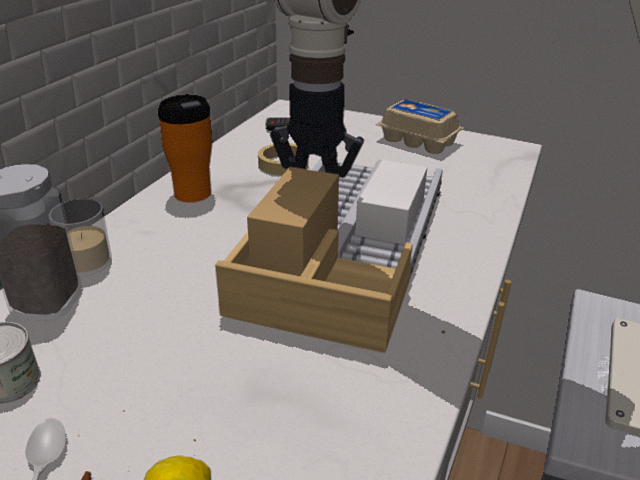

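```bash
python3 -m inch '[[[0,0,-5,0,0,0,-0.2],[0,0,-5,0,0,0,-0.2],[0,0,-5,0,0,0,-0.2],[0,0,-5,0,0,0,-0.2],[0,0,-5,0,0,0,-0.2],[0,0,-5,0,0,0,-0.2],[0,0,-4,0,0,0,-0.2],[0,0,-4,0,0,0,-0.2]]]'
python3 -m inch '[[[0,0,-1.5,0,0,0,-0.2],[0,0,-1.5,0,0,0,-0.2],[0,0,-1,0,0,0,-0.2]]]'
python3 -m inch '[[[0,0,-1.5,0,0,0,-0.2],[0,0,-1.5,0,0,0,-0.2]]]'
```

```text
clock: 8.6
position: [535.9, -85.0, 71.3]
tool_rot: [[0.0, 0.996, 0.092], [-0.0, 0.092, -0.996], [-1.0, 0.0, 0.0]]
force: [0.0, -3.4, -1.1]
grip_width: 0.4
clock: 8.98
position: [535.5, -81.3, 71.3]
tool_rot: [[-0.0, 0.996, 0.092], [-0.0, 0.092, -0.996], [-1.0, -0.0, 0.0]]
force: [0.3, -2.5, -0.6]
grip_width: 0.4
clock: 9.22
position: [535.3, -78.2, 71.3]
tool_rot: [[-0.0, 0.996, 0.092], [0.0, 0.092, -0.996], [-1.0, -0.0, -0.0]]
force: [0.4, -2.3, -0.4]
grip_width: 0.397
```

```bash
python3 -m inch '[[[0,0,-1.5,0,0,0,-0.2],[0,0,-1.5,0,0,0,-0.2]]]'
python3 -m inch '[[[0,0,-1,0,0,0,-0.2],[0,0,-1,0,0,0,-0.2]]]'
python3 - <<'E'
from h import *
for n in('scene','side'):
    c=cams.camera(n);cv2.imwrite(f'pics/{n}6.png',cv2.resize(c['img'][100:350,180:500],None,fx=2.5,fy=2.4)[:,:,::-1])
E
```

```text
clock: 9.48
position: [535.0, -75.2, 71.3]
tool_rot: [[0.0, 0.996, 0.092], [0.0, 0.092, -0.996], [-1.0, 0.0, -0.0]]
force: [-0.5, -2.4, 0.3]
grip_width: 0.396
clock: 9.72
position: [534.9, -73.5, 71.4]
tool_rot: [[0.0, 0.996, 0.092], [-0.001, 0.092, -0.996], [-1.0, 0.0, 0.001]]
force: [0.3, -4.9, -0.5]
grip_width: 0.398
```

View pics/scene6.png

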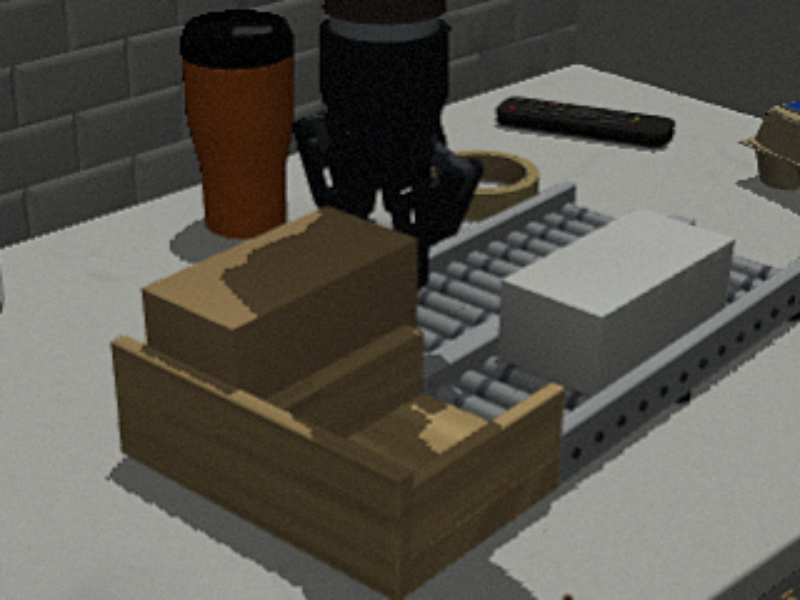

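View pics/side6.png

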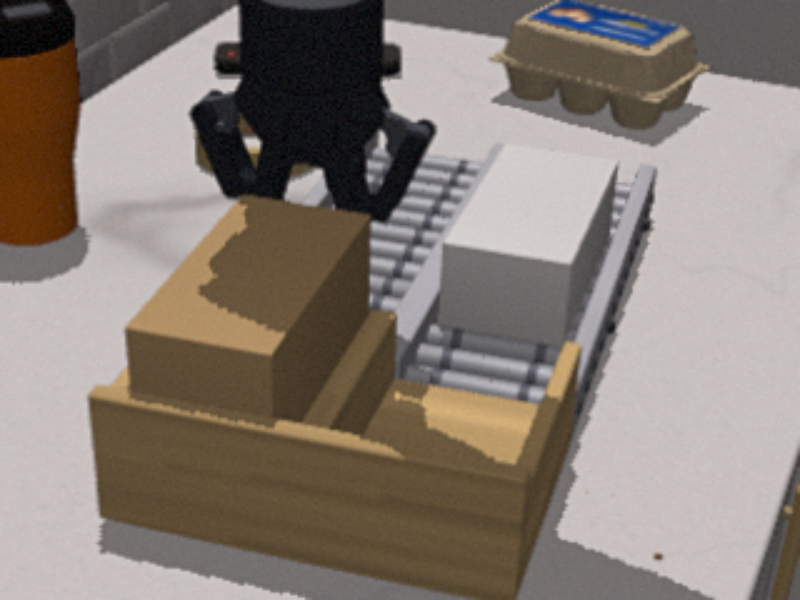

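```bash
python3 -m inch '[[[0,0,-1,0,0,0,-0.2],[0,0,0,0,0,0,-0.2]]]'
python3 -m inch '[[[0,0,-1,0,0,0,-0.2],[0,0,0,0,0,0,-0.2]]]'
```

```text
clock: 10.07
position: [535.2, -73.4, 71.6]
tool_rot: [[0.001, 0.996, 0.091], [-0.002, 0.091, -0.996], [-1.0, 0.001, 0.002]]
force: [0.3, -6.1, -0.6]
grip_width: 0.4
clock: 10.32
position: [535.5, -73.4, 71.9]
tool_rot: [[0.002, 0.996, 0.091], [-0.004, 0.091, -0.996], [-1.0, 0.002, 0.004]]
force: [2.1, -8.5, 0.4]
grip_width: 0.399
```

Position stalls at y = -73.4 and the force climbs, so the carton is against the wall. That is close to the -74.5 I predicted. Backing off.

```bash
python3 -m inch '[[[0,0,2,0,0,0,-0.2],[0,0,4,0,0,0,-0.2],[0,0,8,0,0,0,-0.2],[0,0,12,0,0,0,-0.2],[0,0,16,0,0,0,-0.2],[0,0,16,0,0,0,-0.2],[-20,0,0,0,0,0,-0.2],[-40,0,0,0,0,0,-0.2]]]'
python3 -m inch '[[[-40,0,0,0,0,0,-0.2],[-30,0,0,0,0,0,-0.2],[0,0,0,0,0,0,-0.2]]]'
python3 - <<'E'
from h import *
for n in('scene','side','wrist'):
    c=cams.camera(n);i=c['img'];cv2.imwrite(f'pics/{n}7.png',(i if n=='wrist' else cv2.resize(i[100:340,180:500],None,fx=2.5,fy=2.5,interpolation=2))[:,:,::-1])
E
```

```text
clock: 11.32
position: [538.3, -130.0, 130.0]
tool_rot: [[-0.005, 0.996, 0.09], [0.001, 0.09, -0.996], [-1.0, -0.005, -0.002]]
force: [-0.1, -0.5, -0.5]
grip_width: 0.399
clock: 11.7
position: [541.8, -130.4, 204.3]
tool_rot: [[0.006, 0.996, 0.091], [-0.002, 0.091, -0.996], [-1.0, 0.006, 0.002]]
force: [0.8, 0.6, -0.5]
grip_width: 0.396
```

View pics/scene7.png

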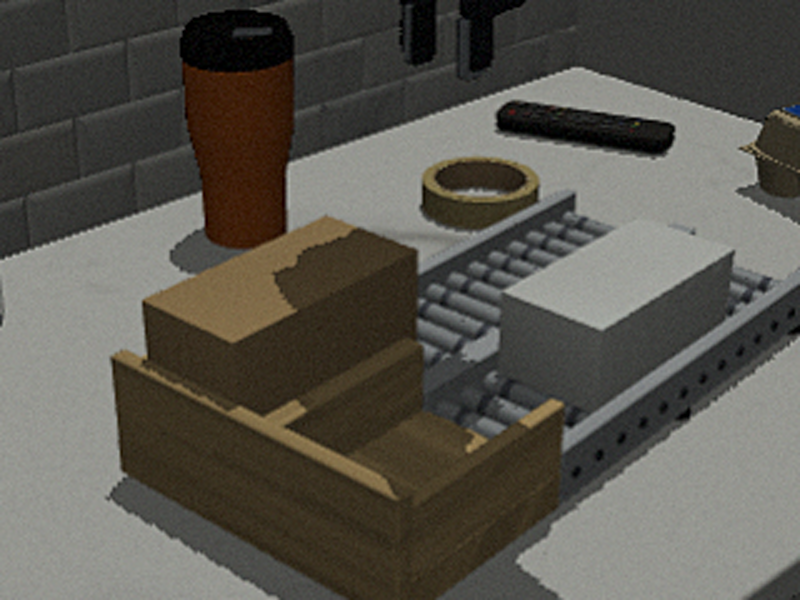

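View pics/side7.png

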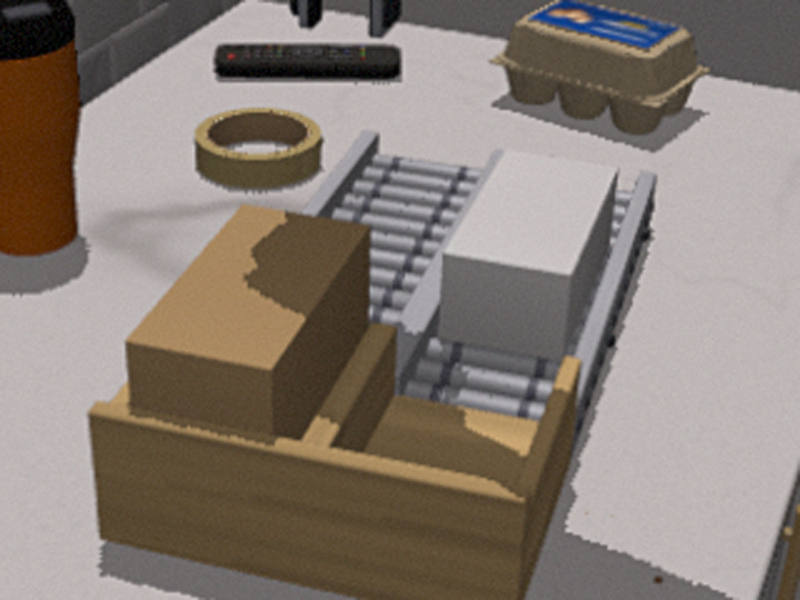

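View pics/wrist7.png

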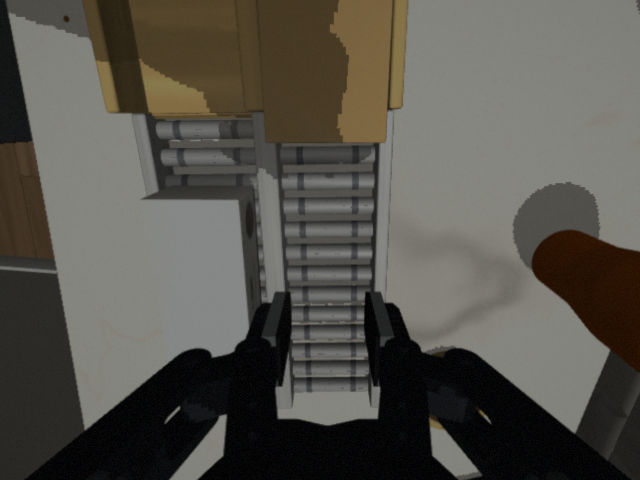

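Run:
```python
from h import *
D={'scene':[(120.5,[(144,300),(233,342),(417,250),(326,217)]),(88,[(502,293),(602,328),(733,255),(640,220)]),(84,[(113,356),(410,499)])],
'side':[(120.5,[(128,342),(272,368),(370,228),(245,207)]),(88,[(442,252),(568,275),(618,170),(500,152)]),(84,[(92,410),(525,497)])]}
for n,L in D.items():
    c=cams.camera(n)
    for z,p in L:
        P=ray(c,(np.array(p)+.5)/2.5-.5+(180,100),z);d=np.roll(P,-1,0)-P
        print(n,z,P[:,:2].round(1).tolist(),np.linalg.norm(d,axis=1).round(1),P.mean(0).round(1))
u=np.array([-.096,.995]);v=np.array([-.995,-.096])
```

```text
scene 120.5 [[552.7, 90.8], [480.9, 84.0], [496.2, -65.3], [568.7, -56.9]] [ 72.1 150.   73.  148.5] [524.6  13.2 120.5]
scene 88 [[466.5, -108.8], [396.5, -118.9], [403.1, -256.3], [477.5, -255.3]] [ 70.7 137.5  74.5 146.9] [ 435.9 -184.8   88. ]
scene 84 [[567.7, 105.1], [351.5, 78.3]] [217.9 217.9] [459.6  91.7  84. ]
side 120.5 [[550.0, 93.8], [478.5, 85.2], [492.2, -60.7], [564.2, -54.2]] [ 72.  146.5  72.3 148.7] [521.2  16.  120.5]
side 88 [[467.6, -108.6], [394.8, -113.8], [405.4, -258.5], [481.9, -250.8]] [ 73.  145.   76.9 143. ] [ 437.4 -182.9   88. ]
side 84 [[566.1, 105.3], [354.8, 82.1]] [212.6 212.6] [460.5  93.7  84. ]
```

```bash
python3 -c "
from workcell import job_done
print(job_done())"
```

```text
the job is handed in; nothing more can be done
None
```

The tall carton, which was in the far lane, is fully home in its bay against the end wall. I pushed it there along the rollers with the fingers partly open, then backed off, lifted clear and handed the job in at about 12 s.

- **Wall contact:** the tool stopped advancing at y = -73.4 mm, where I had expected -74.5 mm. The push force rose from about 2.5 N to 8.5 N.
- **Tall carton after release:** averaging the scene and side views, its centre is about 3 mm along the lane and 2 mm across from the home point. It is upright and aligned with the lane.
- **Low carton:** its measured centre changed by less than 2 mm, which is within measurement error.
- **Disagreement:** before the push, the wrist camera placed the carton's rear edge about 5–6 mm from where the other two cameras put it. I re-centred the fingers on the wrist picture, and the final checks above use the scene and side cameras.

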